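# Rehang the paint jar carrier on the sprung hook

## Task

Lift the hanging jar carrier, with the white-lidded jar in it, off the grey hook stand and, without setting it down and keeping it level, hang it on the blue sprung hook stand: bring its cross-bar in over the two arms, ease it back against the orange sprung pusher until it is above the notches, lower it fully into both notches and let go, so that the pusher clamps it there. How far out the blue fork is set must be felt: do not ram it or press hard (stay below 20 N), and leave the bottles and the jar standing near by alone.

Things in the scene. Friction and masses are not known exactly. Their poses are not given: they have to be found in the camera images.
- carrier_grip (a point): Point to grasp the carrier: centre of its upright wooden grip block, 18 x 18 mm (x, y) and 56 mm tall (33 mm below this point to 23 mm above). 36 mm above the axis of the cross-bar. z is up when level; y is along the cross-bar.
- carrier_bar (a point): Middle of the carrier's round steel cross-bar, 8 mm diameter, 138 mm long along y. Two straps go down from it (y = +-34 mm) to an aluminium tray 64 x 64 x 28 mm, underside 100 mm below this point. About 0.25 kg. At the start the bar's ends lie in the cradle of the grey stand, 96 mm ahead of its post; it lifts straight up, and the tray must rise above the arms.
- jar_center (a point): Centre (half-way up) of the grey paint jar with white lid, 49 mm diameter, 52 mm tall, about 0.1 kg, standing loose in the carrier's tray.
- plain_stand: Grey hook stand, fixed to the bench. Origin at the foot of its post on the bench; its arms point to its own -x, at y = +-58 mm, and end in upturned tips. Floor of the cradle 140 mm above the bench (tips 18 mm, rear wall 14 mm above that floor).
- sprung_stand: Blue hook stand, fixed to the bench. Origin at the foot of its post on the bench, z up, arms pointing to its own -x: two arms 10 mm wide at y = +-58 mm; the carrier's tray fits between them from above. The fork is clamped at an unmeasured depth: the notches' front wall lies anywhere from x = -0.124 to -0.076. Seated, the bar's axis is 144 mm above the bench, centred in y.
- hook_entry (a point): Point on the blue stand 138 mm ahead of its post (x = -0.138), midway between the arms, level with the lands (150 mm above the bench). A bar lowered here meets the lands at any fork setting, in front of the pusher. Each arm, tip to rear: tip 8 mm above the land, land 73 mm long, notch 12 mm long and 10 mm deep with a rigid floor, rear wall 8 mm above the land.
- pusher (a joint): Travel of the blue stand's orange sprung pusher, m: 0 free, up to 0.012 pushed back (stand's +x). Pads at y = +-44 mm, face 3 mm behind the notch's front wall when free, meet the bar at land and notch height. Spring 2 N at 0 plus 0.6 N per mm, damped (1 N more per 6 mm/s). The bar can drop into the notch from 5 mm (5 N) to 9 mm (7.4 N; then the rigid rear wall). Seated, it reads about 0.005.
- slate_bottle_center (a point): Bystander: centre of a slate-blue paint bottle, 37 mm diameter, 109 mm tall.
- ink_bottle_center (a point): Bystander: centre of a brown dropper bottle, 33 mm diameter, 96 mm tall.
- bronze_jar_center (a point): Bystander: centre of a bronze paint jar, 48 mm diameter, 66 mm tall. Near it a large black stage spot lamp overhangs the bench, its nose around x = 0.6, y = -0.18, some 0.3 m up: swing the arm in closer to its base than that.
There are look-alikes about, which are no part of the job. Of the things like the part that bears carrier_grip, leave any that is yellow; of the rest the smaller one is meant.

How it is judged:
On the way, in this order (a step that is already met when the one before it is completed fails the run):
1. the carrier is lifted clear of the grey stand (height (world z) of carrier_bar above 0.17 m and contact force between carrier and plain_stand below 0.05 N), for 0.2 s.
2. the bar lies in both notches with the pusher pressed back (value of joint pusher above 0.0035 m and height (world z) of carrier_bar between 0.139 and 0.149 m and angle between the y axis of carrier_bar and the y axis of sprung_stand, either way round below 0.08 rad and x of carrier_bar in the frame of sprung_stand between -0.134 and -0.056 m and y of carrier_bar in the frame of sprung_stand between -0.011 and 0.011 m), for 0.2 s.
At the end, for the whole second after the job is handed in: The bar lies in both notches of the blue stand (its axis 139 to 149 mm above the bench, parallel to the stand's y axis within 0.08 rad, centred within 11 mm), the pusher held back by it more than 3.5 mm; the carrier hangs level within 0.15 rad, the jar stands upright (0.2 rad) in its tray; released (all of step 2 and angle between carrier_bar's own z axis and vertical below 0.15 rad and distance between jar_center and carrier_bar below 0.085 m and angle between jar_center's own z axis and vertical below 0.2 rad and contact force between the fingers and carrier below 0.05 N); the robot touches nothing.
It fails at once if the carrier or its jar tipped by more than 0.35 rad (20 degrees) (angle between any of carrier_bar, jar_center's own z axis and vertical above 0.35 rad).
It fails at once if the carrier set down or dropped (bar lower than 115 mm above the bench) (height (world z) of carrier_bar below 0.115 m).
It fails at once if the held carrier, or the robot itself, pressed on the blue stand with more than 20 N ((contact force between carrier and sprung_stand above 20 N and contact force between the fingers and carrier above 5 N) or contact force between any of the arm, the fingers and sprung_stand above 20 N).
It fails at once if the carrier dropped or knocked onto the blue stand with more than 40 N (contact force between carrier and sprung_stand above 40 N).
It fails at once if a bystander moved by more than 15 mm (distance of any of slate_bottle_center, ink_bottle_center, bronze_jar_center from where it was at the start of the episode above 0.015 m).
It also fails if it takes over 61 s, if anything falls off the work surface, if the arm or the gripper's body presses on something with over 40 N, if the wrist force passes 120 N, or if a joint passes its speed limit or range.

## Robot

A 7-joint arm with a two-finger parallel gripper is mounted at the origin on a cart in front of the work surface, level with it; the furniture and walls round the work are solid. World frame = base frame: x ahead of the robot, y to its left, z up, the work surface at z = 0. Lengths are in m, angles in rad, forces in N, time in s.
With the tool pointing down it reaches from about 0.425 to 0.925 m from the base axis. Payload 6.8 kg.
Tool frame: the origin (TCP) lies midway between the tips of the shut fingers; the grasp point (between the pads) lies 19 mm behind it; z points along the fingers, y is the line along which they close (so a half turn about z gives the same grasp; the last joint's range is limited). The gripper opens to 85 mm and grips with 20 to 120 N. Pads are 22 mm wide; open, the fingers measure 114 mm over their backs; the gripper's body (76 mm by 85 mm) begins 54 mm behind the grasp point. The pads swing forward as they close: fully open they stand 13 mm farther back than shut.
Start: joints at [1.175, 0.477, 0.022, 1.555, -0.011, 1.109, -0.083], TCP at [0.192, -0.647, 0.231] pointing down, gripper open.
Joint ranges: [-2.96, 2.96], [-0.34, 2.1], [-1.41, 1.46], [0.24, 2.44], [-1.37, 4.51], [0.17, 1.92], [-2.96, 2.96]. Speed limits (rad/s): [2.39, 2.39, 3.14, 3.14, 3.14, 3.14, 3.14].

## Interface

Orientations are given as a unit quaternion [x, y, z, w].
In Python, from bench import robot, snapshot, ticket, finder gives the robot as it stands.
- The arm moves only by the tool arm_command, never from a script. Its argument "commands" is a list that holds one entry, the list of rows, each a list of 6 numbers: the shift along the tool's x, y, z in m, then the turn, a rotation vector about the tool's x, y, z in degrees. In form: [[[x, y, z, wx, wy, wz], ...]]. A call has 1 to 12 rows; each row shifts and turns the commanded pose from where the row before left it, along the tool's axes as they then stand; what a row does not reach is not made up. A row lasts 1/12 s, in which the tool goes at most 41.7 mm and 7.16 degrees, less where a joint would pass 70% of its speed; a pose out of reach is approached as far as the arm can. A call is refused whole if a number of a shift passes 0.0417 or a number of a turn 7.16, either way. A call with a gripper value outside its range is refused whole. "gripper" is the finger opening in m, from 0 to 0.0854, set as the call begins (left out, the last holds). The fingers move at their own pace and stop on an object; the grip force is fixed at half the most. Time passes only in rows, so rows that do not move let the fingers close. It gives the time, the measured TCP pose, the force, the opening and the grip force at its end, in the units of the state.
- robot.state(): the state, without advancing time (a new reading comes with each control period).
- snapshot(name): name is "side" or "top" or "wrist"; returns a dict with "pixels" (384x512x3 uint8, red, green, blue), "camera_matrix" (3x3 intrinsics, pixels), "xyz" and "orientation" of the camera in the world. Camera axes: x right, y down, z forward; pixel columns grow to the right and rows downward; lengths in m; the calibration is good to about 2 mm. A picture is of the moment at which its call begins. There is no depth.
- ticket.finish_job(): hands the job in; it is judged then, once.
Trained networks look in a picture, given as the dict that the camera call returned (one of the last four; its "shot" number tells which), for a name from the list of things; names that differ only in an ending like _2 or _b are one class to them, and where a whole thing is asked for, a point or a joint stands for the part that bears it (a point fixed in the world has none). Each returns a list of dicts, best first, with "p" (0 to 1); they miss things now and then, are a little off and sometimes report something else, mostly with a low value. They report only what shows in the picture. A call takes as long as a camera call. They do not tell look-alikes from the thing itself.
- finder.recognise(label, picture): "xyz" ([x, y, z] in m, in world coordinates, good to about 4 mm: the middle of the surface that is visible of it).
- finder.outline_of(label, picture): "pixels" (384x512 bool, what is visible of it).
- finder.place_of(label, picture): "xyz" ([x, y, z] in m, in world coordinates, good to about 4 mm: a listed point, or the origin of a listed thing).
The state is a dict: "time_s": time; "qpos": joint angles; "joint_vel": joint speeds; "tau": joint torques, N m; "tcp_pos": TCP position; "orientation": TCP orientation; "wrist_force": force on the tool from outside, world axes, zero at the start; "wrist_torque": the same for the moment, N m; "grip_width": opening from 0.0 (shut) to 1.0 (fully open); "gripper_force": force on a finger pad.
Only numpy, scipy, OpenCV 4.12 (cv2) and the standard library are available. Lean on these libraries where they do the work, as an engineer would, in place of code of your own. Each camera call takes 0.05 s, during which the arm holds its last target. There are 200 camera calls.

## Working session

There is one attempt and no reset: what is moved stays moved. The work goes in short steps, Python scripts to look and compute and a tool call to move; the robot and the scene stay as the last step left them, time stands still between calls to the robot, and variables do not carry over. Pictures are saved under pics/ and viewed, at most 10 in all, crops included, and the job is handed in when it is done.

Besides the shell and the picture viewer there is one more tool, called after "Emit:" in YAML: its name, and indented under it one key for each argument. arm_command: Moves the arm, as the interface text tells. Its arguments: {"type":"object","properties":{"commands":{"type":"array"},"gripper":{"type":"number"}},"required":["commands"]}

```bash
mkdir -p pics
cat > h.py <<'E'
import numpy as np, cv2
from bench import robot, snapshot, ticket, finder
from scipy.spatial.transform import Rotation as R
def save(s,n): cv2.imwrite(f'pics/{n}.png',cv2.cvtColor(s['pixels'],cv2.COLOR_RGB2BGR))
def proj(s,p):
    c=R.from_quat(s['orientation']).inv().apply(np.array(p)-s['xyz']); u=s['camera_matrix']@c; return (u[:2]/u[2]).round(0)
E
python3 - <<'E'
from h import *
st=robot.state(); print(st['tcp_pos'],st['orientation'],st['time_s'],st['wrist_force'])
ims=[]
for n in ('side','top'):
    s=snapshot(n); ims.append(s['pixels']); print(n,s['xyz'],s['orientation'],s['camera_matrix'][0,0])
    for l in ['carrier_grip','carrier_bar','jar_center','plain_stand','sprung_stand','hook_entry','slate_bottle_center','ink_bottle_center','bronze_jar_center']:
        print(l,[(np.round(d['xyz'],3).tolist(),round(d['p'],2),proj(s,d['xyz']).tolist()) for d in finder.place_of(l,s)[:4]])
    save(s,n+'0')
E
```

```text
[ 0.19140239 -0.64666865  0.23030617] [ 9.89663334e-01  1.43407220e-01 -1.94037287e-04 -9.04084068e-04] 0.0 [ 0.87312647 -1.06054319 -0.5090063 ]
side [0.17352438 0.9507717  0.81578338] [-0.16941     0.88507325 -0.42631994  0.07872044] 375.24070618991504
carrier_grip [([0.632, 0.541, 0.136], 0.95, [135.0, 274.0]), ([0.529, 0.069, 0.185], 0.69, [255.0, 158.0]), ([0.351, 0.036, 0.176], 0.62, [314.0, 167.0])]
carrier_bar [([0.533, 0.068, 0.146], 0.93, [253.0, 168.0]), ([0.348, 0.029, 0.128], 0.74, [314.0, 179.0]), ([0.636, 0.542, 0.098], 0.56, [136.0, 284.0]), ([0.628, 0.081, 0.003], 0.26, [226.0, 199.0])]
jar_center [([0.532, 0.067, 0.077], 0.61, [254.0, 186.0])]
plain_stand [([0.629, 0.078, 0.0], 0.65, [226.0, 199.0])]
sprung_stand [([0.616, 0.344, 0.001], 0.65, [191.0, 255.0])]
hook_entry [([0.479, 0.37, 0.148], 0.8, [228.0, 238.0])]
slate_bottle_center []
ink_bottle_center [([0.455, 0.19, 0.044], 0.76, [262.0, 224.0])]
bronze_jar_center [([0.454, -0.202, 0.032], 0.49, [300.0, 159.0])]
top [0.40846331 0.15012771 1.52710937] [ 0.71425433 -0.69932986  0.02025542 -0.0191892 ] 464.3933397081445
carrier_grip [([0.634, 0.539, 0.134], 0.72, [133.0, 144.0]), ([0.534, 0.071, 0.183], 0.71, [288.0, 179.0])]
carrier_bar [([0.636, 0.54, 0.102], 0.88, [136.0, 146.0]), ([0.351, 0.031, 0.127], 0.84, [299.0, 242.0]), ([0.53, 0.064, 0.142], 0.73, [290.0, 182.0])]
jar_center [([0.532, 0.072, 0.072], 0.49, [286.0, 183.0])]
plain_stand [([0.627, 0.076, -0.001], 0.62, [284.0, 157.0])]
sprung_stand [([0.616, 0.35, -0.002], 0.6, [201.0, 158.0]), ([0.447, 0.19, 0.05], 0.5, [248.0, 210.0])]
hook_entry [([0.478, 0.366, 0.146], 0.65, [188.0, 197.0])]
slate_bottle_center [([0.575, 0.204, 0.058], 0.47, [244.0, 169.0]), ([0.628, 0.078, -0.001], 0.45, [283.0, 156.0])]
ink_bottle_center [([0.445, 0.191, 0.046], 0.55, [248.0, 210.0])]
bronze_jar_center [([0.455, -0.205, 0.033], 0.58, [371.0, 210.0])]
```

View pics/side0.png

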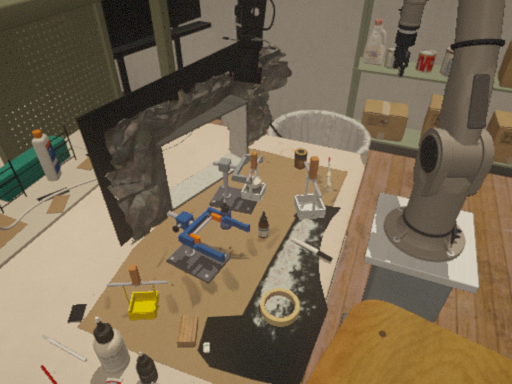

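View pics/top0.png

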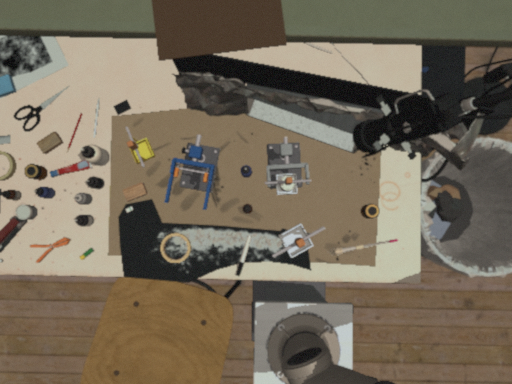

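Candidates for the carrier: yellow one at side (135,274) (excluded); one on the grey stand, side (255,158) / top (288,179); large loose one, side (314,167) / top (299,242). I choose the one on the grey stand, which holds the jar. I'll check it in a crop.

Run:
```python
import cv2,numpy as np
t=cv2.imread('pics/top0.png')[125:260,155:335]; s=cv2.imread('pics/side0.png')[135:280,160:350]
a=cv2.resize(t,(800,300*2),interpolation=cv2.INTER_CUBIC)
cv2.imwrite('pics/topc.png',cv2.resize(t,None,fx=4.4,fy=4.4,interpolation=cv2.INTER_CUBIC))
cv2.imwrite('pics/sidec.png',cv2.resize(s,None,fx=4,fy=4,interpolation=cv2.INTER_CUBIC))
```

```text
(no output)
```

View pics/topc.png

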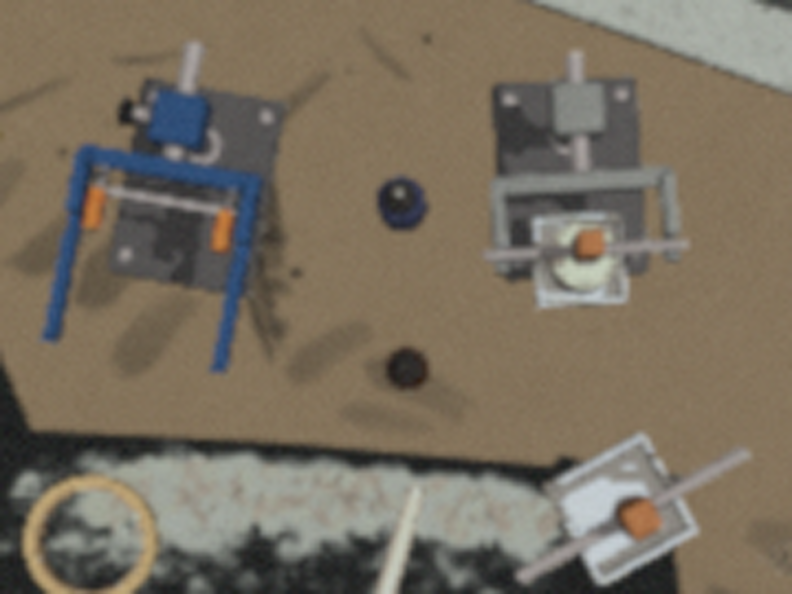

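View pics/sidec.png

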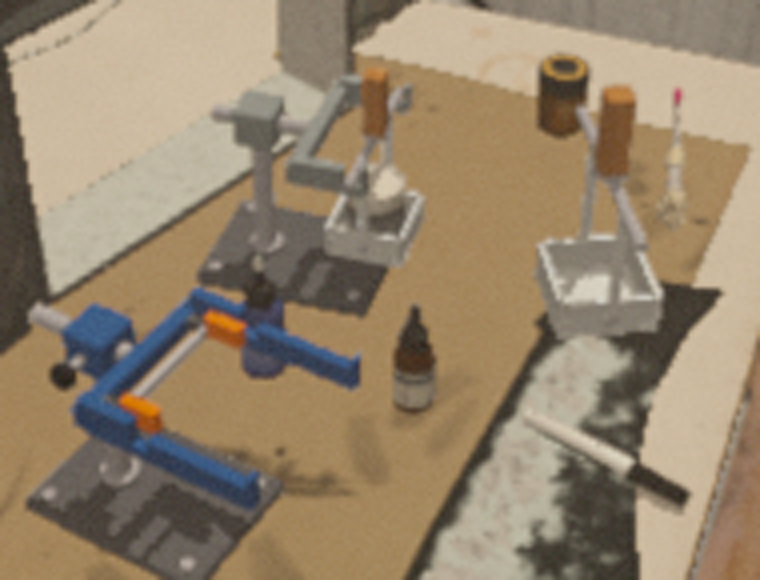

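The crops confirm it: the orange grip of the jar's carrier is at crop (590,243), sitting on the grey stand. The blue arm tips are at (52,336) and (220,367). Next: yaw angles and fork depth.

```bash
cat >> h.py <<'E'
def ray(s,px,z):
    d=R.from_quat(s['orientation']).apply(np.linalg.inv(s['camera_matrix'])@[px[0],px[1],1]); o=np.array(s['xyz']); return o+d*(z-o[2])/d[2]
E
python3 - <<'E'
from h import *
s=snapshot('top'); f=lambda p,z: ray(s,(155+p[0]/4.4,125+p[1]/4.4),z)[:2]
deg=lambda v: np.degrees(np.arctan2(v[1],v[0]))
a,b=f((487,256),.144),f((688,244),.144); print('bar',a,b,(a+b)/2,np.linalg.norm(a-b),'ydir yaw',deg(a-b)-90)
t1,t2=f((52,336),.158),f((220,367),.158); r1,r2=f((80,152),.158),f((257,182),.158)
print('tips',t1,t2,(t1+t2)/2,deg(t1-t2)-90,'rear',r1,r2,deg(r1-r2)-90,'arms',deg(r1-t1),deg(r2-t2))
p1,p2=f((92,229),.155),f((221,251),.155); print('pads',p1,p2)
o=np.array([.616,.347]);x=np.array([.1375,-.021]);x/=np.linalg.norm(x)
print('x of tips/pads/rear',[round((q-o)@x,4) for q in (t1,t2,p1,p2,r1,r2)], 'y',[round((q-o)@[-x[1],x[0]],4) for q in (t1,t2,r1,r2)])
g1,g2=f((495,182),.154),f((675,174),.154);print('grey rear',deg(g1-g2)-90)
E
```

```text
bar [0.52475562 0.13579251] [ 0.53583112 -0.00056764] [0.53029337 0.06761244] 0.13680920656093284 ydir yaw 4.643507205392311
tips [0.46360119 0.42638938] [0.44520302 0.31324228] [0.4544021  0.36981583] -9.235687983434133 rear [0.5880331  0.41155094] [0.57026306 0.29180077] -8.440675763614678 arms -6.800375113282053 -9.72875565102513
pads [0.5364263  0.40239367] [0.52340443 0.31509692]
x of tips/pads/rear [np.float64(-0.1626), np.float64(-0.1637), np.float64(-0.087), np.float64(-0.0867), np.float64(-0.0374), np.float64(-0.0369)] y [np.float64(0.0555), np.float64(-0.0592), np.float64(0.0596), np.float64(-0.0615)]
grey rear 3.7786090492257927
```

Emit:
arm_command:
  commands:
    - [[0,-0.03,-0.01,0,0,0],[0,-0.037,-0.01,0,0,0],[0,-0.037,-0.01,0,0,0],[0,-0.037,-0.01,0,0,0],[0,-0.037,-0.01,0,0,0],[0,-0.037,-0.01,0,0,0],[0.02,-0.0004,0,0,0,-2.5],[0.04,-0.0018,0,0,0,-5],[0.04,-0.0018,0,0,0,-5],[0.04,-0.0018,0,0,0,-5],[0.04,-0.0018,0,0,0,-5],[0.04,-0.0018,0,0,0,-5]]
  gripper: 0.06

```text
time_s: 2.05
tcp_pos: [0.3207, -0.3301, 0.2917]
orientation: [0.926, 0.376, 0.0, 0.001]
wrist_force: [0.1, -0.1, 0.2]
grip_width: 0.704
gripper_force: 0.0
```

Emit:
arm_command:
  commands:
    - [[0.04,-0.0018,0,0,0,-5],[0.04,-0.0018,0,0,0,-5],[0.04,-0.0018,0,0,0,-5],[0.04,-0.0018,0,0,0,-5],[0.04,-0.0018,0,0,0,-5],[0.04,-0.0018,0,0,0,-5],[0.04,-0.0018,0,0,0,-5],[0.04,-0.0018,0,0,0,-5],[0.04,-0.0018,0,0,0,-5],[0.024,-0.0007,0,0,0,-3],[0,0,0,0,0,0],[0,0,0,0,0,0]]

```text
time_s: 3.05
tcp_pos: [0.4584, 0.0167, 0.2915]
orientation: [0.694, 0.72, 0.0, 0.0]
wrist_force: [-0.9, -0.3, -0.6]
grip_width: 0.706
gripper_force: 0.0
```

```bash
cat >> h.py <<'E'
def togo(pos,yaw,grasp=True):
    "rows total in tool frame to bring grasp point to pos, tool y at yaw deg, z down"
    st=robot.state(); T=R.from_quat(st['orientation']); y=np.radians(yaw)
    W=R.from_matrix(np.column_stack([[-np.sin(y),np.cos(y),0],[np.cos(y),np.sin(y),0],[0,0,-1]]))
    t=np.array(pos,float)-[0,0,.019 if grasp else 0]
    print('t',round(st['time_s'],2),'tcp',np.round(st['tcp_pos'],4),'tooly yaw',np.degrees(np.arctan2(*T.as_matrix()[[1,0],1])).round(2),'q',np.round(st['qpos'],2),'F',np.round(st['wrist_force'],2),'grip',st['grip_width'],st['gripper_force'])
    print('shift',np.round(T.inv().apply(t-st['tcp_pos']),4),'turn',np.degrees((T.inv()*W).as_rotvec()).round(2))
E
python3 - <<'E'
from h import *
togo([.5315,.068,.183],4.5)
L=['carrier_grip','carrier_bar','jar_center','plain_stand','sprung_stand','hook_entry']
for n in('wrist','side','top'):
    s=snapshot(n)
    for l in L: print(n,l,[(np.round(d['xyz'],3).tolist(),round(d['p'],2)) for d in finder.place_of(l,s)[:3]])
    if n=='wrist': save(s,'w1')
E
```

```text
t 3.05 tcp [0.4584 0.0167 0.2915] tooly yaw 2.17 q [ 0.45  0.1  -0.66  1.94  0.07  1.12 -0.2 ] F [-0.94 -0.31 -0.55] grip 0.705718427910379 0.0
shift [0.0485 0.075  0.1276] turn [ 0.03  0.01 -2.33]
wrist carrier_grip [([0.529, 0.071, 0.18], 0.93), ([0.355, 0.034, 0.179], 0.93)]
wrist carrier_bar [([0.356, 0.032, 0.127], 0.94), ([0.535, 0.069, 0.144], 0.56), ([0.631, 0.074, -0.001], 0.47)]
wrist jar_center [([0.533, 0.065, 0.074], 0.78)]
wrist plain_stand [([0.631, 0.075, -0.002], 0.74)]
wrist sprung_stand []
wrist hook_entry []
side carrier_grip [([0.635, 0.539, 0.138], 0.91), ([0.53, 0.069, 0.184], 0.63)]
side carrier_bar [([0.637, 0.541, 0.101], 0.74), ([0.536, 0.068, 0.147], 0.68)]
side jar_center [([0.535, 0.064, 0.075], 0.58)]
side plain_stand [([0.626, 0.08, 0.003], 0.87)]
side sprung_stand [([0.617, 0.342, -0.003], 0.59)]
side hook_entry [([0.479, 0.37, 0.149], 0.73)]
top carrier_grip [([0.354, 0.03, 0.18], 0.87), ([0.634, 0.543, 0.136], 0.78)]
top carrier_bar [([0.528, 0.068, 0.145], 0.8), ([0.634, 0.538, 0.102], 0.65), ([0.354, 0.032, 0.128], 0.56)]
top jar_center [([0.533, 0.069, 0.07], 0.47)]
top plain_stand [([0.628, 0.076, 0.002], 0.64)]
top sprung_stand [([0.617, 0.347, -0.0], 0.68)]
top hook_entry [([0.48, 0.369, 0.149], 0.83), ([0.614, 0.349, -0.002], 0.61)]
```

Emit:
arm_command:
  commands:
    - [[0.012,0.019,0,0,0,-0.6],[0.012,0.019,0,0,0,-0.6],[0.012,0.018,0,0,0,-0.6],[0.0125,0.0185,0,0,0,-0.5],[0,0,0.02,0,0,0],[0,0,0.02,0,0,0],[0,0,0.015,0,0,0],[0,0,0.01,0,0,0],[0,0,0,0,0,0]]

```text
time_s: 4.85
tcp_pos: [0.5291, 0.0671, 0.2242]
orientation: [0.68, 0.733, -0.001, -0.001]
wrist_force: [-0.7, -0.1, -0.4]
grip_width: 0.705
gripper_force: 0.0
```

Run:
```python
from h import *
togo([.531,.068,.183],4.5)
s=snapshot('wrist'); save(s,'w2')
for l in ['carrier_grip','carrier_bar','plain_stand']: print(l,[(np.round(d['xyz'],3).tolist(),round(d['p'],2)) for d in finder.place_of(l,s)[:3]])
```

```text
t 4.85 tcp [0.5291 0.0671 0.2242] tooly yaw 4.29 q [ 0.3   0.32 -0.66  1.86  0.23  1.03 -0.38] F [-0.71 -0.14 -0.4 ] grip 0.7054666794017622 0.0
shift [0.0008 0.0022 0.0602] turn [-0.22  0.   -0.21]
carrier_grip [([0.53, 0.067, 0.178], 0.66), ([0.353, 0.037, 0.18], 0.57)]
carrier_bar [([0.354, 0.033, 0.128], 0.8), ([0.533, 0.069, 0.143], 0.79)]
plain_stand [([0.629, 0.075, -0.0], 0.96)]
```

View pics/w2.png

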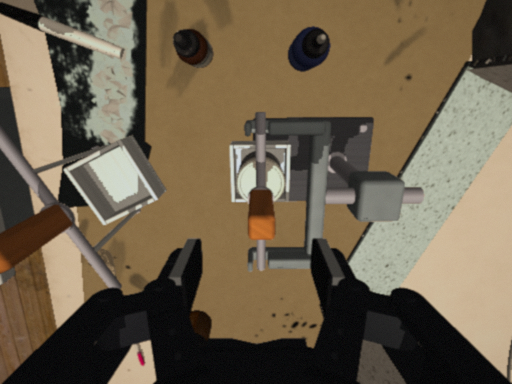

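The wrist view shows the grip block at (261,215), between the fingers (187 and 327), and the bar parallel to the pads. Descend and grip.

Emit:
arm_command:
  commands:
    - [[0.001,0.002,0.015,-0.2,0,-0.2],[0,0,0.015,0,0,0],[0,0,0.012,0,0,0],[0,0,0.01,0,0,0],[0,0,0.006,0,0,0],[0,0,0.002,0,0,0],[0,0,0,0,0,0]]

```text
time_s: 5.63
tcp_pos: [0.5323, 0.0686, 0.1661]
orientation: [0.679, 0.734, 0.001, 0.001]
wrist_force: [-0.5, 0.5, 0.3]
grip_width: 0.7
gripper_force: 0.0
```

Emit:
arm_command:
  commands:
    - [[0,0,0,0,0,0],[0,0,0,0,0,0],[0,0,0,0,0,0],[0,0,0,0,0,0],[0,0,0,0,0,0],[0,0,0,0,0,0],[0,0,0,0,0,0],[0,0,0,0,0,0]]
  gripper: 0.0

```text
time_s: 6.3
tcp_pos: [0.5328, 0.0687, 0.1669]
orientation: [0.679, 0.734, 0.002, 0.002]
wrist_force: [-2.3, -0.2, 5.4]
grip_width: 0.199
gripper_force: 58.9
```

Emit:
arm_command:
  commands:
    - [[0,0,-0.004,0,0,0],[0,0,-0.006,0,0,0],[0,0,-0.008,0,0,0],[0,0,-0.01,0,0,0],[0,0,-0.01,0,0,0],[0,0,-0.012,0,0,0],[0,0,-0.012,0,0,0],[0,0,-0.012,0,0,0],[0,0,-0.012,0,0,0],[0,0,-0.012,0,0,0],[0,0,-0.012,0,0,0],[0,0,-0.01,0,0,0]]

```text
time_s: 7.3
tcp_pos: [0.5322, 0.0687, 0.2879]
orientation: [0.679, 0.734, 0.002, 0.001]
wrist_force: [0.8, 0.6, -3.0]
grip_width: 0.202
gripper_force: 58.6
```

Emit:
arm_command:
  commands:
    - [[0,0,-0.008,0,0,0],[0,0,-0.004,0,0,0],[0,0,0,0,0,0],[0,0,0,0,0,0]]

```text
time_s: 7.63
tcp_pos: [0.5318, 0.0685, 0.2981]
orientation: [0.679, 0.734, 0.001, 0.001]
wrist_force: [0.5, 0.7, -3.5]
grip_width: 0.201
gripper_force: 58.8
```

Run:
```python
from h import *
togo([.4795,.3685,.31],-8.7)
for n in('wrist','side','top'):
    s=snapshot(n)
    for l in ['carrier_grip','carrier_bar','jar_center','sprung_stand','hook_entry']: print(n,l,[(np.round(d['xyz'],3).tolist(),round(d['p'],2)) for d in finder.place_of(l,s)[:3]])
    if n=='side': save(s,'s3')
```

```text
t 7.63 tcp [0.5318 0.0685 0.2981] tooly yaw 4.49 q [ 0.33  0.25 -0.68  1.77  0.17  1.17 -0.32] F [ 0.52  0.73 -3.47] grip 0.20103791422028608 58.77104580402374
shift [ 0.3032 -0.0287  0.007 ] turn [ 1.800e-01 -1.000e-02  1.319e+01]
wrist carrier_grip [([0.529, 0.07, 0.313], 0.69), ([0.357, 0.033, 0.178], 0.67)]
wrist carrier_bar [([0.532, 0.069, 0.274], 0.96), ([0.354, 0.032, 0.127], 0.91)]
wrist jar_center [([0.533, 0.064, 0.205], 0.59)]
wrist sprung_stand [([0.63, 0.074, -0.002], 0.27)]
wrist hook_entry []
side carrier_grip [([0.634, 0.541, 0.14], 0.81), ([0.53, 0.071, 0.318], 0.73), ([0.353, 0.034, 0.177], 0.7)]
side carrier_bar [([0.639, 0.543, 0.099], 0.75), ([0.351, 0.029, 0.128], 0.65)]
side jar_center [([0.534, 0.064, 0.205], 0.75)]
side sprung_stand [([0.616, 0.346, -0.001], 0.82)]
side hook_entry []
top carrier_grip [([0.352, 0.03, 0.178], 0.76), ([0.635, 0.538, 0.135], 0.64), ([0.455, -0.205, 0.032], 0.53)]
top carrier_bar [([0.632, 0.54, 0.104], 0.98), ([0.355, 0.033, 0.127], 0.82), ([0.53, 0.067, 0.272], 0.65)]
top jar_center [([0.53, 0.066, 0.206], 0.42)]
top sprung_stand [([0.615, 0.348, -0.001], 0.95)]
top hook_entry [([0.478, 0.366, 0.148], 0.71), ([0.532, 0.07, 0.274], 0.55), ([0.529, 0.068, 0.204], 0.32)]
```

Emit:
arm_command:
  commands:
    - [[0.004,-0.0008,0,0,0,0.18],[0.008,-0.0017,0,0,0,0.35],[0.012,-0.0025,0,0,0,0.53],[0.015,-0.0032,0,0,0,0.66],[0.015,-0.0032,0,0,0,0.66],[0.015,-0.0032,0,0,0,0.66],[0.015,-0.0032,0,0,0,0.66],[0.015,-0.0032,0,0,0,0.66],[0.015,-0.0032,0,0,0,0.66],[0.015,-0.0032,0,0,0,0.66],[0.015,-0.0032,0,0,0,0.66],[0.015,-0.0032,0,0,0,0.66]]

```text
time_s: 9.53
tcp_pos: [0.4938, 0.2283, 0.2983]
orientation: [0.722, 0.691, 0.001, 0.001]
wrist_force: [0.1, 0.3, -2.8]
grip_width: 0.202
gripper_force: 58.7
```

Emit:
arm_command:
  commands:
    - [[0.015,-0.0032,0,0,0,0.66],[0.015,-0.0032,0,0,0,0.66],[0.015,-0.0032,0,0,0,0.66],[0.015,-0.0032,0,0,0,0.66],[0.015,-0.0032,0,0,0,0.66],[0.015,-0.0032,0,0,0,0.66],[0.015,-0.0032,0,0,0,0.66],[0.013,-0.0028,0,0,0,0.58],[0.01,-0.0021,0,0,0,0.44],[0.007,-0.0015,0,0,0,0.31],[0.004,-0.0008,0,0,0,0.18],[0,0,0,0,0,0]]

```text
time_s: 10.53
tcp_pos: [0.4775, 0.3686, 0.2982]
orientation: [0.758, 0.652, 0.001, 0.001]
wrist_force: [-0.5, 0.7, -3.4]
grip_width: 0.205
gripper_force: 58.6
```

Run:
```python
from h import *
togo([.4795,.3685,.31],-8.7)
for n in('wrist','side','top'):
    s=snapshot(n)
    for l in ['carrier_bar','sprung_stand','hook_entry']: print(n,l,[(np.round(d['xyz'],3).tolist(),round(d['p'],2)) for d in finder.place_of(l,s)[:3]])
    if n=='wrist': save(s,'w4')
```

```text
t 10.53 tcp [0.4775 0.3686 0.2982] tooly yaw -8.59 q [-0.2   0.39 -0.74  1.62  0.28  1.24 -1.15] F [-0.5   0.71 -3.43] grip 0.20536922724499626 58.63572835922241
shift [0.0002 0.002  0.0072] turn [ 0.18 -0.06  0.11]
wrist carrier_bar [([0.478, 0.37, 0.273], 0.61), ([0.479, 0.365, 0.209], 0.39)]
wrist sprung_stand [([0.611, 0.349, 0.003], 0.61), ([0.478, 0.368, 0.274], 0.32)]
wrist hook_entry []
side carrier_bar [([0.35, 0.031, 0.131], 0.84), ([0.48, 0.366, 0.275], 0.63), ([0.635, 0.543, 0.106], 0.57)]
side sprung_stand [([0.615, 0.343, -0.003], 0.59)]
side hook_entry [([0.479, 0.37, 0.153], 0.65)]
top carrier_bar [([0.636, 0.54, 0.102], 0.78)]
top sprung_stand [([0.62, 0.345, -0.002], 0.87)]
top hook_entry [([0.477, 0.366, 0.149], 0.82)]
```

View pics/w4.png

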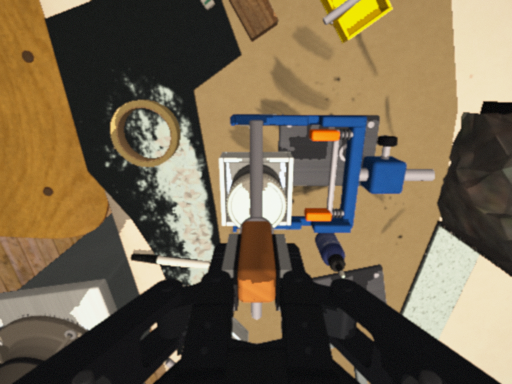

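Run:
```python
from h import *
s=snapshot('wrist')
S=R.from_euler('z',-8.7,degrees=True); o=np.array([.616,.3465,0])
for n,p,z in [('padU',(310,135),.155),('padL',(304,215),.155),('tipU',(231,120),.158),('rearU',(367,118),.155),('rearL',(355,231),.155),('armU mid',(280,120),.15),('armL mid',(330,226),.152)]:
    w=ray(s,p,z); print(n,w.round(4),S.inv().apply(w-o).round(4))
hs=cv2.cvtColor(s['pixels'],cv2.COLOR_RGB2HSV); m=((hs[...,0]>105)&(hs[...,0]<118)&(hs[...,1]>150)&(hs[...,2]>60))
for r0,r1,c0,c1 in((108,130,240,360),(218,235,293,345)):
    P=[]
    for c in range(c0,c1,4):
        q=np.where(m[r0:r1,c])[0]
        if len(q): P.append(S.inv().apply(ray(s,(c,r0+q.mean()),.152)-o)[:2])
    P=np.array(P); k=np.polyfit(P[:,0],P[:,1],1); print(len(P),'y at -.1',np.polyval(k,-.1),'angle err',np.degrees(np.arctan(k[0])))
b=ray(s,(257,125),.275);print(b)
```

```text
padU [0.54   0.4021 0.155 ] [-0.0835  0.0434  0.155 ]
padL [0.5255 0.3158 0.155 ] [-0.0848 -0.044   0.155 ]
tipU [0.4645 0.4287 0.158 ] [-0.1622  0.0584  0.158 ]
rearU [0.5971 0.4101 0.155 ] [-0.0283  0.06    0.155 ]
rearL [0.5804 0.2875 0.155 ] [-0.0263 -0.0637  0.155 ]
armU mid [0.5124 0.4207 0.15  ] [-0.1136  0.0577  0.15  ]
armL mid [0.5536 0.2965 0.152 ] [-0.0541 -0.0589  0.152 ]
29 y at -.1 0.05889100844961648 angle err -1.7545831349439953
13 y at -.1 -0.05388333565362745 angle err -6.156929617133915
[0.48995852 0.43202886 0.275     ]
```

Emit:
arm_command:
  commands:
    - [[0,0.002,0.005,0.2,0,0.4],[0,0,0.009,0,0,0],[0,0,0.012,0,0,0],[0,0,0.012,0,0,0],[0,0,0.012,0,0,0],[0,0,0.012,0,0,0],[0,0,0.012,0,0,0],[0,0,0.012,0,0,0],[0,0,0.01,0,0,0],[0,0,0.006,0,0,0],[0,0,0.003,0,0,0],[0,0,0,0,0,0]]

```text
time_s: 12.18
tcp_pos: [0.4797, 0.3674, 0.1925]
orientation: [0.761, 0.649, -0.0, -0.0]
wrist_force: [-0.6, -0.5, -3.4]
grip_width: 0.205
gripper_force: 58.6
```

Emit:
arm_command:
  commands:
    - [[0,0,0.003,0,0,0],[0,0,0.003,0,0,0],[0,0,0.003,0,0,0],[0,0,0.002,0,0,0],[0,0,0,0,0,0],[0,0,0,0,0,0]]

```text
time_s: 12.68
tcp_pos: [0.4798, 0.3675, 0.1822]
orientation: [0.761, 0.649, 0.0, -0.0]
wrist_force: [0.6, -0.3, -3.9]
grip_width: 0.2
gripper_force: 58.7
```

Run:
```python
from h import *
togo([.4795,.3685,.2],-9)
for n in('side','wrist'):
    s=snapshot(n)
    for l in ['carrier_bar','carrier_grip','hook_entry']: print(n,l,[(np.round(d['xyz'],3).tolist(),round(d['p'],2)) for d in finder.place_of(l,s)[:3]])
    if n=='side': cv2.imwrite('pics/s5.png',cv2.resize(s['pixels'][190:300,150:290,::-1],None,fx=5,fy=5,interpolation=cv2.INTER_CUBIC))
```

```text
t 12.68 tcp [0.4798 0.3675 0.1822] tooly yaw -9.04 q [-0.24  0.5  -0.7   1.74  0.37  1.03 -1.22] F [ 0.64 -0.31 -3.9 ] grip 0.19998432050952267 58.70523512363434
shift [ 0.0009 -0.0005  0.0012] turn [-0.01 -0.04 -0.04]
side carrier_bar [([0.481, 0.366, 0.161], 0.73), ([0.35, 0.029, 0.131], 0.69), ([0.637, 0.544, 0.103], 0.66)]
side carrier_grip [([0.352, 0.036, 0.174], 0.71), ([0.478, 0.369, 0.202], 0.67), ([0.633, 0.539, 0.138], 0.65)]
side hook_entry [([0.48, 0.372, 0.15], 0.9)]
wrist carrier_bar [([0.48, 0.367, 0.158], 0.93)]
wrist carrier_grip [([0.48, 0.368, 0.198], 0.94)]
wrist hook_entry []
```

View pics/s5.png

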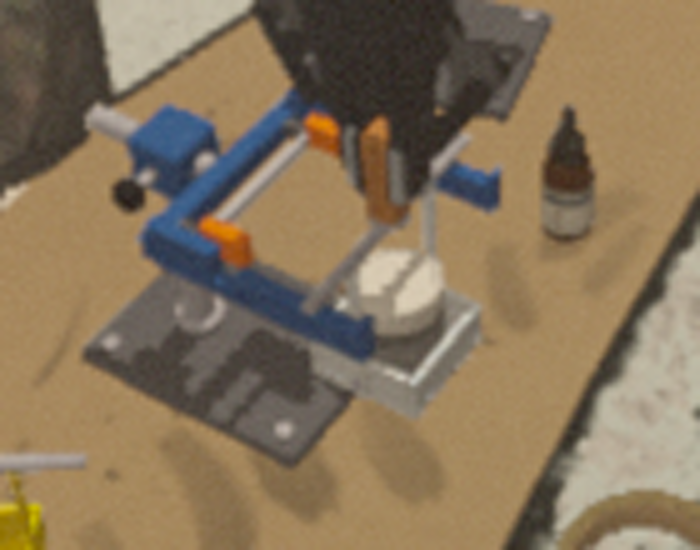

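The side view shows the bar above both arms, behind their tips, with the jar upright. I'll feel for the lands.

Emit:
arm_command:
  commands:
    - [[0,0,0.001,0,0,0],[0,0,0.001,0,0,0],[0,0,0.001,0,0,0],[0,0,0,0,0,0],[0,0,0,0,0,0]]

```text
time_s: 13.5
tcp_pos: [0.4798, 0.3675, 0.1791]
orientation: [0.761, 0.649, 0.0, -0.0]
wrist_force: [-0.0, 0.1, -3.8]
grip_width: 0.205
gripper_force: 58.7
```

Emit:
arm_command:
  commands:
    - [[0,0,0.001,0,0,0],[0,0,0,0,0,0],[0,0,0,0,0,0]]

```text
time_s: 13.75
tcp_pos: [0.4799, 0.3675, 0.1782]
orientation: [0.761, 0.649, 0.0, -0.0]
wrist_force: [0.2, -1.0, -2.9]
grip_width: 0.2
gripper_force: 58.7
```

Emit:
arm_command:
  commands:
    - [[0,0,0.001,0,0,0],[0,0,0,0,0,0],[0,0,0,0,0,0]]

```text
time_s: 14.0
tcp_pos: [0.4799, 0.3676, 0.1772]
orientation: [0.761, 0.649, 0.0, -0.0]
wrist_force: [-0.1, -0.6, -3.1]
grip_width: 0.202
gripper_force: 58.7
```

Emit:
arm_command:
  commands:
    - [[0,0,0.0007,0,0,0],[0,0,0,0,0,0],[0,0,0,0,0,0]]

```text
time_s: 14.25
tcp_pos: [0.4799, 0.3676, 0.177]
orientation: [0.761, 0.649, 0.0, -0.0]
wrist_force: [-0.8, -1.6, 3.2]
grip_width: 0.202
gripper_force: 59.5
```

Emit:
arm_command:
  commands:
    - [[0,0,0.0007,0,0,0],[0,0,0,0,0,0],[0,0,0,0,0,0]]

```text
time_s: 14.5
tcp_pos: [0.4799, 0.3677, 0.1769]
orientation: [0.761, 0.649, 0.001, -0.0]
wrist_force: [-2.1, -2.7, 6.9]
grip_width: 0.207
gripper_force: 60.3
```

Emit:
arm_command:
  commands:
    - [[0,0,-0.0023,0,0,0],[0,0.002,0,0,0,0],[0,0.004,0,0,0,0],[0,0.004,0,0,0,0],[0,0.004,0,0,0,0],[0,0.004,0,0,0,0],[0,0.004,0,0,0,0],[0,0.004,0,0,0,0],[0,0.004,0,0,0,0],[0,0.003,0,0,0,0],[0,0.002,0,0,0,0],[0,0,0,0,0,0]]

```text
time_s: 15.5
tcp_pos: [0.515, 0.3618, 0.1781]
orientation: [0.761, 0.649, 0.0, -0.0]
wrist_force: [0.6, -0.9, -3.5]
grip_width: 0.199
gripper_force: 58.7
```

Emit:
arm_command:
  commands:
    - [[0,0.001,0,0,0,0],[0,0.001,0,0,0,0],[0,0.001,0,0,0,0],[0,0.001,0,0,0,0],[0,0.001,0,0,0,0],[0,0.001,0,0,0,0],[0,0,0,0,0,0]]

```text
time_s: 16.08
tcp_pos: [0.5206, 0.361, 0.1781]
orientation: [0.761, 0.649, 0.0, -0.0]
wrist_force: [0.2, -0.3, -3.7]
grip_width: 0.203
gripper_force: 58.6
```

Run:
```python
from h import *
togo([.528,.36,.197],-9)
S=R.from_euler('z',-9,degrees=True); print(S.inv().apply(robot.state()['tcp_pos']-np.array([.616,.3465,0])).round(4), S.inv().apply(robot.state()['wrist_force']).round(2))
s=snapshot('side')
cv2.imwrite('pics/s6.png',cv2.resize(s['pixels'][190:300,150:290,::-1],None,fx=5,fy=5,interpolation=cv2.INTER_CUBIC))
```

```text
t 16.08 tcp [0.5206 0.361  0.1781] tooly yaw -9.06 q [-0.22  0.55 -0.68  1.68  0.39  1.05 -1.18] F [ 0.19 -0.26 -3.68] grip 0.20261337185362402 58.62885653972626
shift [0.0002 0.0074 0.0001] turn [ 0.   -0.04 -0.06]
[-0.0965 -0.0006  0.1781] [ 0.23 -0.23 -3.68]
```

View pics/s6.png

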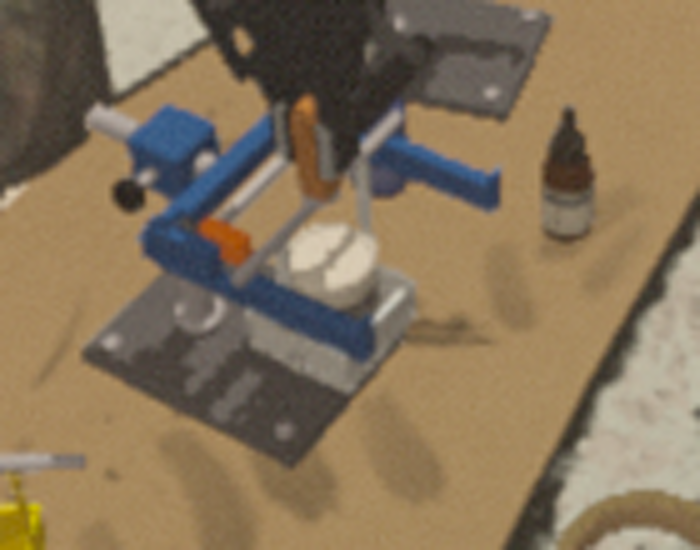

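The bar is now just ahead of the near orange pad (crop 230,245) and hasn't touched it yet. Creep on in 1 mm rows.

Emit:
arm_command:
  commands:
    - [[0,0.001,0,0,0,0],[0,0.001,0,0,0,0],[0,0.001,0,0,0,0],[0,0,0,0,0,0],[0,0,0,0,0,0]]

```text
time_s: 16.55
tcp_pos: [0.5234, 0.3606, 0.1781]
orientation: [0.761, 0.649, 0.0, -0.0]
wrist_force: [-0.4, 0.7, -3.9]
grip_width: 0.198
gripper_force: 58.6
```

Emit:
arm_command:
  commands:
    - [[0,0.001,0,0,0,0],[0,0,0,0,0,0],[0,0.001,0,0,0,0],[0,0,0,0,0,0],[0,0,0,0,0,0]]

```text
time_s: 16.97
tcp_pos: [0.5254, 0.3603, 0.1781]
orientation: [0.761, 0.649, 0.0, -0.0]
wrist_force: [-1.6, -0.4, -3.3]
grip_width: 0.2
gripper_force: 58.6
```

Emit:
arm_command:
  commands:
    - [[0,0.001,0,0,0,0],[0,0,0,0,0,0],[0,0.001,0,0,0,0],[0,0,0,0,0,0],[0,0,0,0,0,0]]

```text
time_s: 17.38
tcp_pos: [0.5273, 0.3599, 0.1781]
orientation: [0.761, 0.649, 0.0, -0.0]
wrist_force: [-0.6, -0.4, -3.2]
grip_width: 0.201
gripper_force: 58.7
```

Emit:
arm_command:
  commands:
    - [[0,0.001,0,0,0,0],[0,0,0,0,0,0],[0,0,0,0,0,0]]

```text
time_s: 17.63
tcp_pos: [0.5279, 0.3599, 0.178]
orientation: [0.761, 0.649, 0.0, -0.0]
wrist_force: [-1.7, 0.7, -3.3]
grip_width: 0.201
gripper_force: 58.8
```

Emit:
arm_command:
  commands:
    - [[0,0.001,0,0,0,0],[0,0,0,0,0,0],[0,0,0,0,0,0]]

```text
time_s: 17.88
tcp_pos: [0.5288, 0.3599, 0.1781]
orientation: [0.761, 0.649, 0.0, -0.0]
wrist_force: [-2.4, 0.2, -2.1]
grip_width: 0.201
gripper_force: 58.9
```

Emit:
arm_command:
  commands:
    - [[0,0.001,0,0,0,0],[0,0,0,0,0,0],[0,0,0,0,0,0]]

```text
time_s: 18.13
tcp_pos: [0.53, 0.3596, 0.178]
orientation: [0.761, 0.649, 0.0, -0.0]
wrist_force: [-3.3, 0.7, -1.8]
grip_width: 0.201
gripper_force: 58.9
```

Emit:
arm_command:
  commands:
    - [[0,0.001,0,0,0,0],[0,0,0,0,0,0],[0,0,0,0,0,0]]

```text
time_s: 18.38
tcp_pos: [0.5311, 0.3595, 0.178]
orientation: [0.761, 0.649, 0.0, -0.0]
wrist_force: [-5.3, 0.3, -2.9]
grip_width: 0.202
gripper_force: 58.9
```

Emit:
arm_command:
  commands:
    - [[0,0.0008,0,0,0,0],[0,0.0007,0,0,0,0],[0,0,0,0,0,0],[0,0,0,0,0,0],[0,0,0,0,0,0]]

```text
time_s: 18.8
tcp_pos: [0.5325, 0.3592, 0.178]
orientation: [0.761, 0.649, 0.0, -0.0]
wrist_force: [-5.0, 1.6, -2.0]
grip_width: 0.203
gripper_force: 58.9
```

Emit:
arm_command:
  commands:
    - [[0,0.0008,0,0,0,0],[0,0.0007,0,0,0,0],[0,0,0,0,0,0],[0,0,0,0,0,0],[0,0,0,0,0,0],[0,0,0,0,0,0]]

```text
time_s: 19.3
tcp_pos: [0.5338, 0.359, 0.178]
orientation: [0.761, 0.649, 0.0, -0.0]
wrist_force: [-4.1, 0.8, -1.0]
grip_width: 0.202
gripper_force: 58.9
```

Run:
```python
from h import *
f=[];p=[]
S=R.from_euler('z',-9,degrees=True)
for n in('side','wrist','top'):
    s=snapshot(n); st=robot.state(); f.append(st['wrist_force']);p.append(st['tcp_pos'])
    print(n,[(np.round(d['xyz'],3).tolist(),round(d['p'],2)) for d in finder.place_of('carrier_bar',s)[:2]])
print(S.inv().apply(np.mean(f,0)).round(2),np.mean(p,0).round(4),R.from_quat(st['orientation']).as_matrix()[:,2])
```

```text
side [([0.536, 0.357, 0.156], 0.94), ([0.349, 0.032, 0.129], 0.87)]
wrist [([0.534, 0.359, 0.152], 0.67), ([0.533, 0.355, 0.084], 0.35)]
top [([0.635, 0.538, 0.102], 0.75), ([0.352, 0.033, 0.131], 0.39)]
[-4.78  0.12 -2.46] [0.5338 0.359  0.178 ] [-5.58085273e-04  7.86195160e-04 -9.99999535e-01]
```

Emit:
arm_command:
  commands:
    - [[0,0.0006,0,0,0,0],[0,0.0005,0,0,0,0],[0,0,0,0,0,0],[0,0,0,0,0,0],[0,0,0,0,0,0]]

```text
time_s: 20.02
tcp_pos: [0.5347, 0.3589, 0.178]
orientation: [0.761, 0.649, -0.0, -0.001]
wrist_force: [-5.5, 0.9, -1.6]
grip_width: 0.2
gripper_force: 59.0
```

Emit:
arm_command:
  commands:
    - [[0,0,0.001,0,0,0],[0,0,0.001,0,0,0],[0,0,0.0005,0,0,0],[0,0,0,0,0,0],[0,0,0,0,0,0]]

```text
time_s: 20.43
tcp_pos: [0.5348, 0.3591, 0.1759]
orientation: [0.761, 0.649, 0.0, -0.001]
wrist_force: [-6.1, 1.0, 0.6]
grip_width: 0.203
gripper_force: 59.2
```

Emit:
arm_command:
  commands:
    - [[0,0,0.0005,0,0,0],[0,0,0.0005,0,0,0],[0,0,0,0,0,0],[0,0,0,0,0,0]]

```text
time_s: 20.77
tcp_pos: [0.5349, 0.3591, 0.175]
orientation: [0.761, 0.649, 0.0, -0.001]
wrist_force: [-5.6, -0.4, 0.1]
grip_width: 0.2
gripper_force: 59.3
```

Emit:
arm_command:
  commands:
    - [[0,0,0.0005,0,0,0],[0,0,0.0005,0,0,0],[0,0,0,0,0,0],[0,0,0,0,0,0]]

```text
time_s: 21.1
tcp_pos: [0.5349, 0.3591, 0.174]
orientation: [0.761, 0.649, 0.0, -0.001]
wrist_force: [-5.8, 0.8, 0.4]
grip_width: 0.196
gripper_force: 59.3
```

Emit:
arm_command:
  commands:
    - [[0,0,0.0008,0,0,0],[0,0,0.0008,0,0,0],[0,0,0.0008,0,0,0],[0,0,0.0008,0,0,0],[0,0,0.0008,0,0,0],[0,0,0.0008,0,0,0],[0,0,0,0,0,0],[0,0,0,0,0,0]]

```text
time_s: 21.77
tcp_pos: [0.5348, 0.3593, 0.1691]
orientation: [0.761, 0.649, 0.0, -0.001]
wrist_force: [-5.2, 0.3, 0.6]
grip_width: 0.203
gripper_force: 59.2
```

Emit:
arm_command:
  commands:
    - [[0,0,0.0007,0,0,0],[0,0,0.0007,0,0,0],[0,0,0,0,0,0],[0,0,0,0,0,0]]

```text
time_s: 22.1
tcp_pos: [0.5349, 0.3594, 0.1678]
orientation: [0.76, 0.649, 0.0, -0.001]
wrist_force: [-6.1, 1.4, 0.9]
grip_width: 0.2
gripper_force: 59.2
```

Emit:
arm_command:
  commands:
    - [[0,0,0.0007,0,0,0],[0,0,0.0003,0,0,0],[0,0,0,0,0,0],[0,0,0,0,0,0]]

```text
time_s: 22.43
tcp_pos: [0.5349, 0.3594, 0.1671]
orientation: [0.761, 0.649, 0.001, -0.001]
wrist_force: [-6.7, 1.4, 1.1]
grip_width: 0.202
gripper_force: 59.5
```

Emit:
arm_command:
  commands:
    - [[0,0,0.0003,0,0,0],[0,0,0,0,0,0],[0,0,0,0,0,0]]

```text
time_s: 22.68
tcp_pos: [0.5349, 0.3594, 0.167]
orientation: [0.761, 0.649, 0.001, -0.001]
wrist_force: [-7.3, 0.4, 3.9]
grip_width: 0.204
gripper_force: 59.7
```

Emit:
arm_command:
  commands:
    - [[0,-0.0005,0,0,0,0],[0,-0.0005,0,0,0,0],[0,-0.0005,0,0,0,0],[0,0,0,0,0,0],[0,0,0,0,0,0]]

```text
time_s: 23.1
tcp_pos: [0.5346, 0.3594, 0.167]
orientation: [0.761, 0.649, 0.001, -0.0]
wrist_force: [-3.4, -0.0, 6.2]
grip_width: 0.205
gripper_force: 60.0
```

Emit:
arm_command:
  commands:
    - [[0,0,0,0,0,0],[0,0,0,0,0,0],[0,0,0,0,0,0],[0,0,0,0,0,0],[0,0,0,0,0,0],[0,0,0,0,0,0],[0,0,0,0,0,0],[0,0,0,0,0,0]]
  gripper: 0.045

```text
time_s: 23.77
tcp_pos: [0.5338, 0.359, 0.1661]
orientation: [0.761, 0.649, 0.0, -0.0]
wrist_force: [-0.2, -1.1, 0.4]
grip_width: 0.526
gripper_force: 0.0
```

Run:
```python
from h import *
togo([.535,.359,.28],-9)
for n in('side','wrist','top'):
    s=snapshot(n)
    for l in('carrier_bar','carrier_grip','jar_center'): print(n,l,[(np.round(d['xyz'],3).tolist(),round(d['p'],2)) for d in finder.place_of(l,s)[:2]])
```

```text
t 23.77 tcp [0.5338 0.359  0.1661] tooly yaw -9.04 q [-0.22  0.58 -0.66  1.66  0.4   1.04 -1.17] F [-0.21 -1.09  0.37] grip 0.5257083866108416 0.0
shift [ 0.0003  0.0012 -0.0949] turn [-0.   -0.05 -0.04]
side carrier_bar [([0.533, 0.357, 0.146], 0.76), ([0.637, 0.54, 0.104], 0.75)]
side carrier_grip [([0.355, 0.033, 0.177], 0.97), ([0.529, 0.363, 0.185], 0.96)]
side jar_center [([0.533, 0.358, 0.076], 0.77)]
wrist carrier_bar [([0.533, 0.362, 0.145], 0.57)]
wrist carrier_grip [([0.531, 0.36, 0.181], 0.58)]
wrist jar_center [([0.532, 0.354, 0.072], 0.55)]
top carrier_bar [([0.635, 0.539, 0.102], 0.79), ([0.352, 0.034, 0.124], 0.69)]
top carrier_grip [([0.633, 0.54, 0.136], 0.95), ([0.355, 0.032, 0.181], 0.6)]
top jar_center []
```

Released and seated. Rise straight up and check.

Emit:
arm_command:
  commands:
    - [[0,-0.001,-0.003,0,0,0],[0,0,-0.006,0,0,0],[0,0,-0.01,0,0,0],[0,0,-0.015,0,0,0],[0,0,-0.02,0,0,0],[0,0,-0.025,0,0,0],[0,0,-0.025,0,0,0],[0,0,-0.025,0,0,0],[0,0,-0.015,0,0,0],[0,0,0,0,0,0],[0,0,0,0,0,0],[0,0,0,0,0,0]]

```text
time_s: 25.37
tcp_pos: [0.5325, 0.3586, 0.3095]
orientation: [0.761, 0.649, -0.0, -0.0]
wrist_force: [-0.7, -0.5, 0.4]
grip_width: 0.522
gripper_force: 0.0
```

Run:
```python
from h import *
s=snapshot('side'); w=snapshot('wrist')
for q in(s,w): print([(l,[np.round(d['xyz'],3).tolist() for d in finder.place_of(l,q)[:2]]) for l in('carrier_bar','carrier_grip','jar_center')])
a=cv2.resize(s['pixels'][190:300,150:290],(560,440),interpolation=cv2.INTER_CUBIC)
cv2.imwrite('pics/s7.png',a[...,::-1])
```

```text
[('carrier_bar', [[0.636, 0.542, 0.098], [0.349, 0.028, 0.131]]), ('carrier_grip', [[0.353, 0.034, 0.176], [0.637, 0.538, 0.14]]), ('jar_center', [[0.534, 0.358, 0.076]])]
[('carrier_bar', [[0.532, 0.359, 0.145]]), ('carrier_grip', [[0.531, 0.363, 0.181]]), ('jar_center', [[0.534, 0.358, 0.076]])]
```

View pics/s7.png

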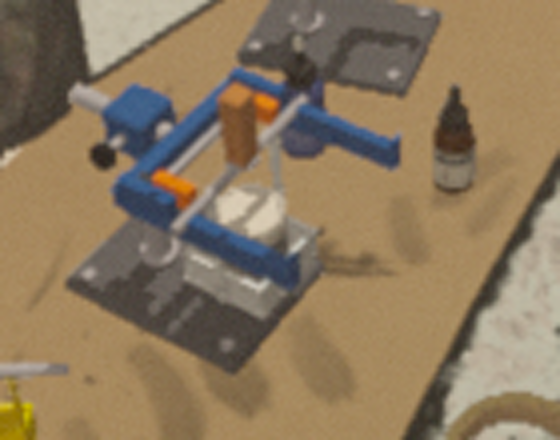

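The bar lies in both notches against the orange pads (crop 180,190 and 265,108), the jar is upright and the gripper is clear. Handing in.

```bash
python3 -c "
from bench import ticket
print(ticket.finish_job())"
```

```text
the job is handed in; nothing more can be done
None
```

I moved the carrier, with its jar upright, from the grey stand to both notches of the blue sprung stand, released it and handed the job in after about 25 s; the hand-in returned no verdict.

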